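# Pour nutmegs low into the ramekin

## Task

The pouring scoop with three whole nutmegs in it has been pushed handle first into the open bay under the spice cupboard. Draw it out and set it down flat on the counter, clear of the cupboard, then take it by the handle, bring its lip right down to the mouth of the ramekin and only then tip it, so that all three nutmegs roll into the ramekin and none is spilt. Keep the loaded scoop about level until then, set the empty scoop back down flat on the counter, and leave the ramekin and the other things standing where they were and the cupboard door shut.

Things in the scene. Friction and masses are not known exactly. Their poses are not given: they have to be found in the camera images.
- scoop: Yellow plastic pouring scoop, 217 long, 80 wide, 44 high (mm), 100 g, flat-bottomed. Origin: underside, under the bowl; +x to the lip, z up. Bowl x -40 to 15, 80 wide; shoulders to x = 30; then a parallel snout 64 wide outside, 58 inside, walls z 5 to 34, to the lip at x = 72. Walls 3 thick. At the start its handle is inside the cupboard's bay, bowl and snout stick out in front.
- scoop_handle: The scoop's handle, rigid with it: a bar 100 mm long (along the scoop's x), 22 mm wide (y), 18 mm high (z). Origin: the bar's centre, at (-95, 0, 36) mm in the scoop's frame, so it spans x -145 to -45 mm and heights 27 to 45 mm when the scoop stands on the counter, with free space below. Axes as the scoop's.
- scoop_lip (a point): Middle of the scoop's open pouring lip, at (72, 0, 9) mm in the scoop's frame, on the snout's floor, which rises 6 mm (6 degrees) from the bowl to here. The nutmegs roll out over it once the nose is tipped down by about 35 to 50 degrees.
- scoop_butt (a point): End of the handle, at (-145, 0, 36) mm in the scoop's frame.
- nutmeg1: Whole brown nutmeg, an egg shape 23 mm long and 17 mm thick, 10 g, starting in the bowl of the scoop. Origin: its centre; x is its long axis.
- nutmeg2: Whole brown nutmeg, an egg shape 23 mm long and 17 mm thick, 10 g, starting in the bowl of the scoop. Origin: its centre; x is its long axis.
- nutmeg3: Whole brown nutmeg, an egg shape 23 mm long and 17 mm thick, 10 g, starting in the bowl of the scoop. Origin: its centre; x is its long axis.
- ramekin: Low round white ceramic ramekin with fluted sides, loose, 220 g: 45 mm high, 92 mm across the rim (84 inside), inner floor 6 mm above the counter. Origin: centre of its underside, z up. It and the amber jar stand side by side, either of them nearer to the robot; the counter between them and the scoop is clear.
- cupboard: Varnished spice cupboard fixed on the counter, 300 mm wide (its y), 284 mm high. Origin: centre of its underside; front to its own -x. Below, a bay 85 mm high, 270 mm wide, open in front, its floor the counter; above, a swing door with its face at x = -98 mm and a brass knob reaching to x = -121 mm at y = -126, z = 178 mm. The top board's edge is at x = -99 mm.
- cupboard_door (a joint): Angle of the cupboard's swing door about its upright hinge, 0 when shut, growing to 1.7 rad as it opens; it starts shut and moves freely. Not needed for the job.
- jar: Amber glass jar with a steel screw lid, 76 mm across, 122 mm high, loose; leave it. Origin: centre of its underside.
- funnel: Steel funnel standing on its mouth, spout up, 104 mm across, 105 mm high, loose; leave it. Origin: centre of its mouth, on the counter.
- mug: White mug, 78 mm across, 88 mm high, handle at its +y, loose; leave it. Origin: centre of its underside.
- mill: Wooden pepper mill, 54 mm across, 144 mm high, loose; leave it. Origin: centre of its foot.
- tin: Closed food tin, 74 mm across, 105 mm high, loose; leave it. Origin: centre of its underside.
- matchbox: Matchbox lying flat, 36 x 54 x 14 mm, loose; leave it. Origin: centre of its underside.
Things that resemble listed ones, but are neither listed nor needed, are in the scene too. Several things have the shape of the scoop; the one meant has the colours described above. Leave any green look-alike of the ramekin alone.

How it is judged:
By the outcome, as a careful person would: the job done as asked, in the order asked, and still so for the second after the job is handed in, with the robot touching nothing.
It also fails if it takes over 67 s, if anything falls off the work surface, if the arm or the gripper's body presses on something with over 40 N, if the wrist force passes 120 N, or if a joint passes its speed limit or range.

## Robot

A 7-joint arm with a two-finger parallel gripper is mounted at the origin on the work surface. World frame = base frame: x ahead of the robot, y to its left, z up, the work surface at z = 0. Lengths are in mm, angles in rad, forces in N, time in s.
With the tool pointing down it reaches from about 400 to 875 mm from the base axis. Payload 4.4 kg.
Tool frame: the origin (TCP) lies at the very end of the fingers, on their centre line; the grasp point (between the pads) lies 19 mm behind it; z points along the fingers, y is the direction in which the jaws open and shut (so a half turn about z gives the same grasp; the last joint's range is limited). The gripper opens to 85 mm and grips with 20 to 120 N. Pads are 22 mm wide; open, the fingers measure 114 mm over their backs; the gripper's body (76 mm by 85 mm) begins 54 mm behind the grasp point. The pads swing forward as they close: fully open they stand 13 mm farther back than shut.
Start: joints at [-1.231, 0.628, 0.038, 1.517, -0.027, 0.996, -0.02], TCP at [256.568, 597.236, 231.313] pointing down, gripper open.
Joint ranges: [-3.06, 3.06], [-0.37, 2.12], [-1.25, 1.32], [0.18, 2.47], [-1.1, 4.24], [0.23, 1.98], [-2.94, 2.94]. Speed limits (rad/s): [2.57, 2.57, 3.14, 3.14, 3.14, 3.14, 3.14].

## Interface

Orientations are given as [roll, pitch, yaw] about the fixed x, y, z axes, in that order (R = Rz(yaw) Ry(pitch) Rx(roll)).
In Python, from cell import read_state, get_image, calibration, finish_job gives the robot as it stands. The module is installed in compiled form; this text tells all that it offers.
- The arm moves only by the tool apply_moves, never from a script. Its argument "increments" is a list of rows, each an object of numbers: "tx", "ty", "tz": the shift along the world's x, y, z in m; "rx", "ry", "rz": the turn, a rotation vector about the world's x, y, z in units of 5 degrees (1.0 is 5 degrees); "claw": the finger opening in m, from 0 to 0.0854. In form: [{"tx": .., "ty": .., "tz": .., "rx": .., "ry": .., "rz": .., "claw": ..}, ...]. A call has 1 to 12 rows; each row is the pose to reach, as a shift and turn from the pose commanded when the call began; what a row does not reach only later rows make up. A row lasts 1/10 s, in which the tool goes at most 50 mm and 8.59 degrees, less where a joint would pass 70% of its speed; a pose out of reach is approached as far as the arm can. A call with a gripper value outside its range is refused whole. The fingers move at their own pace and stop on an object; the grip force is fixed at half the most. Time passes only in rows, so rows that repeat a pose let the fingers close. It gives the time, the measured TCP pose, the force and the opening at its end, in the units of the state.
- read_state(): the state, without advancing time (a new reading comes with each control period).
- get_image(name): name is "scene" or "top"; returns the picture (400x640x3 uint8, red, green, blue); there is no depth.
- calibration(name): a dict with "camera_matrix" (3x3 intrinsics, pixels), "origin" and "attitude" of the camera in the world. Camera axes: x right, y up, looking along -z (the intrinsics and any distortion apply to the point x, -y, -z); pixel columns grow to the right and rows downward; lengths in mm; the calibration is good to about 2 mm. A picture is of the moment at which its call begins. calibration takes no time and is no camera call.
- finish_job(): hands the job in, once; it reports no verdict.
The state is a dict: "clock": time; "qpos": joint angles; "qd": joint speeds; "tau": joint torques, N m; "eef_pos": TCP position; "tool_rot": TCP orientation; "force": force on the tool from outside, world axes, zero at the start; "torque": the same for the moment, N m; "width": finger opening in mm.
Only numpy, scipy, OpenCV 4.12 (cv2) and the standard library are available. Lean on these libraries where they do the work, as an engineer would, in place of code of your own. Each camera call takes 0.05 s, during which the arm holds its last target. There are 200 camera calls.

## Working session

There is one attempt and no reset: what is moved stays moved. The work goes in short steps, Python scripts to look and compute and a tool call to move; the robot and the scene stay as the last step left them, time stands still between calls to the robot, and variables do not carry over. Pictures are saved under pics/ and viewed, about 8 in all and at most 12, crops included, and the job is handed in when it is done.

Besides the shell and the picture viewer there is one more tool, called after "Emit:" as name(argument=value, ...), one argument or row to a line, values as JSON. apply_moves: Moves the arm, as the interface text tells. Its arguments: {"type":"object","properties":{"increments":{"type":"array"}},"required":["increments"]}

```bash
mkdir -p pics; ls
cat > h.py <<'E'
import numpy as np, cv2
from cell import read_state, get_image, calibration, finish_job
def ray(name,u,v):
    c=calibration(name); K=np.array(c["camera_matrix"],float)
    d=np.linalg.inv(K)@[u,v,1]; d=np.array([d[0],-d[1],-d[2]])
    return np.array(c["origin"],float), R(c)@d
def R(c):
    a=np.array(c["attitude"],float)
    if a.shape==(3,3): return a
    from scipy.spatial.transform import Rotation as Ro
    return Ro.from_euler("xyz",a).as_matrix() if a.size==3 else Ro.from_quat(a).as_matrix()
def onz(name,u,v,z):
    o,d=ray(name,u,v); return o+d*(z-o[2])/d[2]
def proj(name,p):
    c=calibration(name); K=np.array(c["camera_matrix"],float)
    q=R(c).T@(np.array(p,float)-np.array(c["origin"])); q=K@[q[0],-q[1],-q[2]]; return q[:2]/q[2]
def snap(name,f):
    im=get_image(name); cv2.imwrite("pics/"+f,im[:,:,::-1]); return im
E
python3 - <<'E'
from h import *
for n in("scene","top"):
    print(calibration(n)); snap(n,n+"0.png")
print(read_state())
E
```

```text
pics
{'camera_matrix': array([[410.72965059,   0.        , 322.38296453],
       [  0.        , 410.72965059, 193.62459978],
       [  0.        ,   0.        ,   1.        ]]), 'origin': array([916.62805959, 870.58541486, 911.65557909]), 'attitude': array([0.89896723, 0.02023155, 2.65660924])}
{'camera_matrix': array([[475.12092662,   0.        , 319.72086012],
       [  0.        , 475.12092662, 196.49128156],
       [  0.        ,   0.        ,   1.        ]]), 'origin': array([ 275.72210194,  -41.81378773, 1380.86592048]), 'attitude': array([ 0.1420516 , -0.00208066, -1.58094917])}
{'clock': 0.1, 'qpos': array([-1.23078409,  0.62925701,  0.03844472,  1.51827342, -0.02699322,
        0.99627684, -0.01998278]), 'qd': array([-3.65161545e-04, -1.64072913e-03, -8.63342450e-04, -2.63207017e-03,
        8.83081068e-05,  5.94415675e-04, -5.66140978e-04]), 'tau': array([ 3.38669161e-03, -5.64526820e+01,  1.23091489e+00, -1.93970597e+01,
        1.14144574e-02,  5.37531014e-03,  6.82831541e-06]), 'eef_pos': array([256.35173865, 596.70910266, 230.47711024]), 'tool_rot': array([-3.13989614e+00,  2.28590646e-05,  2.73580125e+00]), 'force': array([-0.64024319, -0.03766291, -0.34472106]), 'torque': array([0.0293141 , 0.0384576 , 0.02276971]), 'width': 85.68143796537203}
```

View pics/scene0.png

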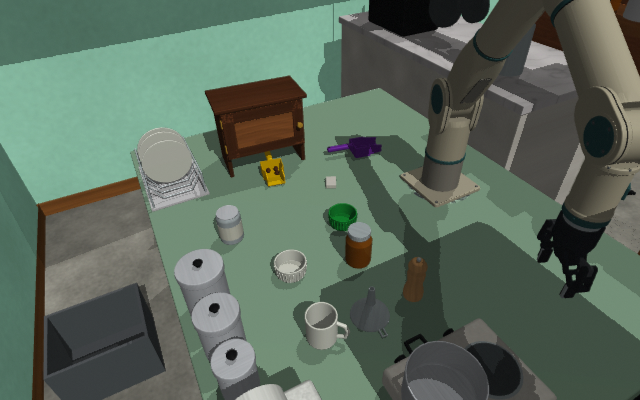

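View pics/top0.png

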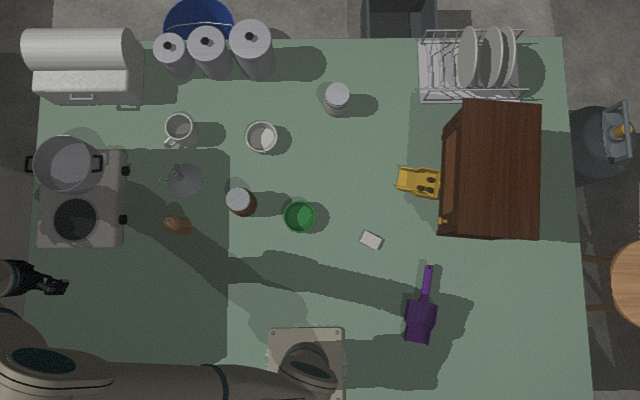

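Candidates: yellow scoop at scene (272,172) / top (418,182), versus the purple look-alike at scene (360,147) / top (421,315). White ramekin at scene (290,266) / top (262,137), versus the green one at scene (343,216) / top (299,216) and the white mug at scene (321,326). By the description I choose yellow and fluted white, and check with a crop.

Run:
```python
from h import *
T=cv2.imread("pics/top0.png"); S=cv2.imread("pics/scene0.png")
hs=cv2.cvtColor(T,cv2.COLOR_BGR2HSV)
y=((hs[...,0]>15)&(hs[...,0]<32)&(hs[...,1]>130)&(hs[...,2]>70)).astype(np.uint8)
y[:,460:]=0
n,l,st,ce=cv2.connectedComponentsWithStats(y)
for i in range(1,n):
    if st[i,4]>15: print("yel",st[i],ce[i])
k=1+np.argmax(st[1:,4]); c=cv2.findContours((l==k).astype(np.uint8),0,1)[0][0]
# outline rim at z~38
P=np.array([onz("top",*p[0],38)[:2] for p in c]); r=cv2.minAreaRect(P.astype(np.float32)); print("rect",r, cv2.boxPoints(r).round(1).tolist())
# cupboard wood
w=((hs[...,0]<15)&(hs[...,1]>100)).astype(np.uint8); w[:,:425]=0
n,l,st,ce=cv2.connectedComponentsWithStats(w); k=1+np.argmax(st[1:,4]); print("cup",st[k])
c=cv2.findContours((l==k).astype(np.uint8),0,2)[0][0]
for p in cv2.approxPolyDP(c,4,True): print(p[0],onz("top",*p[0],284)[:2].round(0))
# ramekin: white bits
for (u,v) in [(262,137)]: print("ram", onz("top",u,v,45).round(0))
g=cv2.cvtColor(T,cv2.COLOR_BGR2GRAY)
wm=((hs[...,1]<45)&(hs[...,2]>95)).astype(np.uint8); m=np.zeros_like(wm); m[110:165,238:290]=1; wm*=m
n,l,st,ce=cv2.connectedComponentsWithStats(wm); k=1+np.argmax(st[1:,4]); print(st[k]); c=cv2.findContours((l==k).astype(np.uint8),0,1)[0][0]
print("ramell",cv2.fitEllipse(c), cv2.minEnclosingCircle(c))
hu=cv2.minEnclosingCircle(c)[0]; print(onz("top",*hu,45).round(1))
a=cv2.resize(T[150:215,380:460],(800,650)[:1]+(600,),interpolation=cv2.INTER_CUBIC)
b=cv2.resize(S[145:195,240:310],(400,300),interpolation=cv2.INTER_CUBIC)
d=cv2.resize(T[110:165,235:295],(400,300),interpolation=cv2.INTER_CUBIC)
a=cv2.resize(T[155:215,380:460],(400,300),interpolation=cv2.INTER_CUBIC)
e=cv2.resize(S[240:295,255:325],(400,300),interpolation=cv2.INTER_CUBIC)
cv2.imwrite("pics/crop1.png",np.vstack([np.hstack([a,b]),np.hstack([d,e])]))
```

```text
yel [ 397  167   45   32 1018] [418.98722986 180.97445972]
yel [438 217   8   8  29] [440.75862069 220.37931034]
rect ((509.4167175292969, -332.1807861328125), (123.05537414550781, 85.93729400634766), 78.65406799316406) [[455.20001220703125, -384.1000061035156], [539.4000244140625, -401.0], [563.7000122070312, -280.29998779296875], [479.3999938964844, -263.3999938964844]]
cup [  439    99   102   141 11714]
[464  99] [ 666. -395.]
[455 121] [ 611. -371.]
[461 132] [ 584. -383.]
[456 128] [ 594. -372.]
[445 139] [ 568. -345.]
[444 129] [ 592. -343.]
[442 136] [ 575. -338.]
[444 211] [ 396. -334.]
[439 215] [ 386. -322.]
[452 213] [ 391. -352.]
[447 223] [ 368. -340.]
[459 233] [ 344. -366.]
[537 239] [ 329. -545.]
[540 105] [ 649. -577.]
ram [642. 119.  45.]
[ 238  110   52   55 2326]
ramell ((262.19647216796875, 136.05064392089844), (59.84159469604492, 60.662330627441406), 179.74867248535156) ((263.5, 137.0), 37.13835525512695)
[642.1 114.2  45. ]
```

View pics/crop1.png

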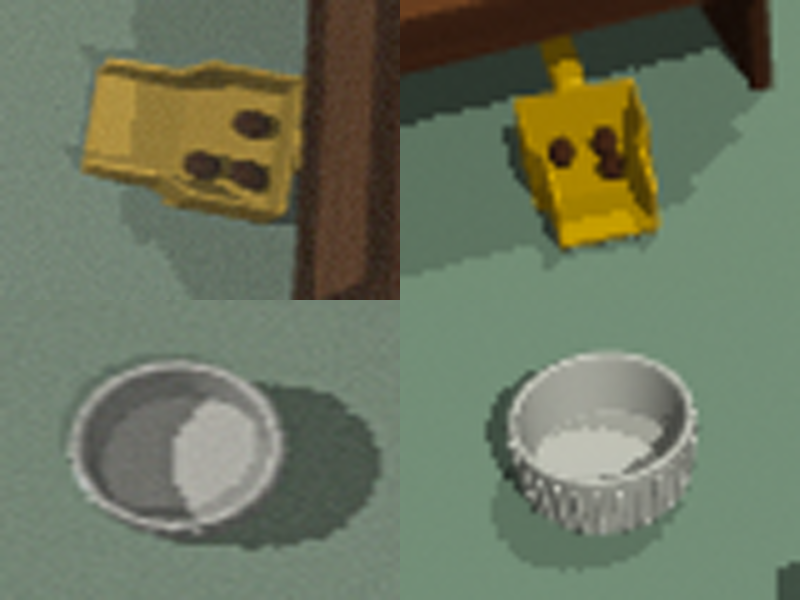

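The crop confirms it: the yellow scoop holds three nutmegs, with its lip at top about (397–401, 167–189) and its handle in the bay. The ramekin rim is centred at about top (261.7,136).

Run:
```python
from h import *
A=lambda x,y:(380+x/5-.4,155+y/5-.4)
for nm,p,zs in [("lip far",(103,62),(34,)),("lip near",(83,172),(5,)),("sh far30",(190,72),(34,)),("bowl far15",(210,62),(34,)),("near30",(165,185),(5,)),("near15",(172,203),(5,)),("nearback",(280,218),(5,))]:
    for z in zs: print(nm,onz("top",*A(*p),z).round(1))
# ramekin triangulated in both views: rim centre at z=45
B=lambda x,y:(255+x/5.714-.4,240+y/5.4545-.4)
print("ram top",onz("top",261.5,136,45).round(1),"scene rim L/R mid",onz("scene",*B(201.5,118),45).round(1))
print("ram proj in scene",proj("scene",[644,119,45]))
print("jar",onz("top",237,198,122).round(0), "green", onz("top",299,216,45).round(0),"matchbox",onz("top",371,240,14).round(0))
print("cup front board", onz("top",464,99,284).round(0), onz("top",459,235,284).round(0),"knob",onz("top",440.8,220.4,178).round(0))
```

```text
lip far [ 552.1 -280.    34. ]
lip near [ 492.4 -271.2    5. ]
sh far30 [ 545.7 -330.1   34. ]
bowl far15 [ 551.5 -341.9   34. ]
near30 [ 484.3 -319.     5. ]
near15 [ 473.6 -322.7    5. ]
nearback [ 464.1 -385.6    5. ]
ram top [645.1 120.   45. ] scene rim L/R mid [646.5 123.9  45. ]
ram proj in scene [289.95157313 259.78433717]
jar [454. 175. 122.] green [412.  13.  45.] matchbox [ 344. -192.   14.]
cup front board [ 666. -395.  284.] [ 340. -366.  284.] knob [ 383. -353.  178.]
```

Emit:
apply_moves(
  increments=[
    {"tx": 0.065, "ty": -0.04, "tz": 0.02, "rz": -1.4, "claw": 0.0854},
    {"tx": 0.08, "ty": -0.08, "tz": 0.04, "rz": -2.8, "claw": 0.0854},
    {"tx": 0.095, "ty": -0.12, "tz": 0.05, "rz": -4},
    {"tx": 0.11, "ty": -0.16, "tz": 0.05, "rz": -5},
    {"tx": 0.125, "ty": -0.205, "tz": 0.05, "rz": -6},
    {"tx": 0.135, "ty": -0.25, "tz": 0.05, "rz": -7},
    {"tx": 0.145, "ty": -0.295, "tz": 0.05, "rz": -8},
    {"tx": 0.155, "ty": -0.34, "tz": 0.05, "rz": -9},
    {"tx": 0.165, "ty": -0.385, "tz": 0.05, "rz": -10},
    {"tx": 0.175, "ty": -0.43, "tz": 0.05, "rz": -10.5},
    {"tx": 0.185, "ty": -0.43, "tz": 0.05, "rz": -10.5},
    {"tx": 0.185, "ty": -0.43, "tz": 0.05, "rz": -10.5},
  ],
)

```text
$.increments[0]: bad value
```

```bash
python3 -c "
from h import *
s=read_state();print(s['clock'],s['eef_pos'],s['tool_rot'],s['qpos'].round(2),s['width'])"
```

```text
0.1 [256.35173865 596.70910266 230.47711024] [-3.13989614e+00  2.28590646e-05  2.73580125e+00] [-1.23  0.63  0.04  1.52 -0.03  1.   -0.02] 85.68143796537203
```

Emit:
apply_moves(
  increments=[
    {"tx": 0.02, "ty": -0.04, "tz": 0.02, "rx": 0, "ry": 0, "rz": -1.4, "claw": 0.085},
    {"tx": 0.185, "ty": -0.43, "tz": 0.05, "rx": 0, "ry": 0, "rz": -10.5, "claw": 0.085},
    {"tx": 0.185, "ty": -0.43, "tz": 0.05, "rx": 0, "ry": 0, "rz": -10.5, "claw": 0.085},
    {"tx": 0.185, "ty": -0.43, "tz": 0.05, "rx": 0, "ry": 0, "rz": -10.5, "claw": 0.085},
    {"tx": 0.185, "ty": -0.43, "tz": 0.05, "rx": 0, "ry": 0, "rz": -10.5, "claw": 0.085},
    {"tx": 0.185, "ty": -0.43, "tz": 0.05, "rx": 0, "ry": 0, "rz": -10.5, "claw": 0.085},
    {"tx": 0.185, "ty": -0.43, "tz": 0.05, "rx": 0, "ry": 0, "rz": -10.5, "claw": 0.085},
    {"tx": 0.185, "ty": -0.43, "tz": 0.05, "rx": 0, "ry": 0, "rz": -10.5, "claw": 0.085},
    {"tx": 0.185, "ty": -0.43, "tz": 0.05, "rx": 0, "ry": 0, "rz": -10.5, "claw": 0.085},
    {"tx": 0.185, "ty": -0.43, "tz": 0.05, "rx": 0, "ry": 0, "rz": -10.5, "claw": 0.085},
    {"tx": 0.185, "ty": -0.43, "tz": 0.05, "rx": 0, "ry": 0, "rz": -10.5, "claw": 0.085},
    {"tx": 0.185, "ty": -0.43, "tz": 0.05, "rx": 0, "ry": 0, "rz": -10.5, "claw": 0.085},
  ],
)

```text
clock: 1.3
eef_pos: [441.3, 167.3, 281.1]
tool_rot: [-3.141, -0.001, 1.818]
force: [-0.2, -0.2, -0.9]
width: 85.1
```

```bash
python3 -c "
from h import *
s=read_state();print(s['clock'],s['eef_pos'],s['tool_rot'],s['qpos'].round(2),s['width'])"
```

```text
1.3 [441.33911479 167.27153359 281.13520337] [-3.14105760e+00 -5.38145262e-04  1.81845913e+00] [-0.69  0.33  0.36  1.94 -0.15  0.9  -0.01] 85.06390902806066
```

Emit:
apply_moves(
  increments=[
    {"tx": 0.078, "ty": -0.462, "tz": -0.13, "rx": 0, "ry": 0, "rz": -4.53, "claw": 0.085},
    {"tx": 0.078, "ty": -0.462, "tz": -0.13, "rx": 0, "ry": 0, "rz": -4.53, "claw": 0.085},
    {"tx": 0.078, "ty": -0.462, "tz": -0.13, "rx": 0, "ry": 0, "rz": -4.53, "claw": 0.085},
    {"tx": 0.078, "ty": -0.462, "tz": -0.13, "rx": 0, "ry": 0, "rz": -4.53, "claw": 0.085},
    {"tx": 0.078, "ty": -0.462, "tz": -0.13, "rx": 0, "ry": 0, "rz": -4.53, "claw": 0.085},
    {"tx": 0.078, "ty": -0.462, "tz": -0.13, "rx": 0, "ry": 0, "rz": -4.53, "claw": 0.085},
    {"tx": 0.078, "ty": -0.462, "tz": -0.13, "rx": 0, "ry": 0, "rz": -4.53, "claw": 0.085},
    {"tx": 0.078, "ty": -0.462, "tz": -0.13, "rx": 0, "ry": 0, "rz": -4.53, "claw": 0.085},
    {"tx": 0.078, "ty": -0.462, "tz": -0.13, "rx": 0, "ry": 0, "rz": -4.53, "claw": 0.085},
    {"tx": 0.078, "ty": -0.462, "tz": -0.13, "rx": 0, "ry": 0, "rz": -4.53, "claw": 0.085},
    {"tx": 0.078, "ty": -0.462, "tz": -0.13, "rx": 0, "ry": 0, "rz": -4.53, "claw": 0.085},
    {"tx": 0.078, "ty": -0.462, "tz": -0.13, "rx": 0, "ry": 0, "rz": -4.53, "claw": 0.085},
  ],
)

```text
clock: 2.5
eef_pos: [519.9, -293.1, 150.2]
tool_rot: [-3.14, -0.002, 1.425]
force: [0.5, 0.4, 0.5]
width: 85.1
```

```bash
python3 -c "
from h import *
s=read_state();print(s['clock'],s['eef_pos'],s['tool_rot'],s['qpos'].round(2),s['width'])
a=snap('scene','s1.png')[100:225,200:400]
cv2.imwrite('pics/s1c.png',cv2.resize(a[:,:,::-1],(800,500),interpolation=cv2.INTER_CUBIC))"
```

```text
2.5 [ 519.88600526 -293.14780572  150.19824771] [-3.13991751e+00 -1.85145116e-03  1.42510113e+00] [ 0.23  0.68  0.38  1.76 -0.34  0.77  0.64] 85.05247641901877
```

View pics/s1c.png

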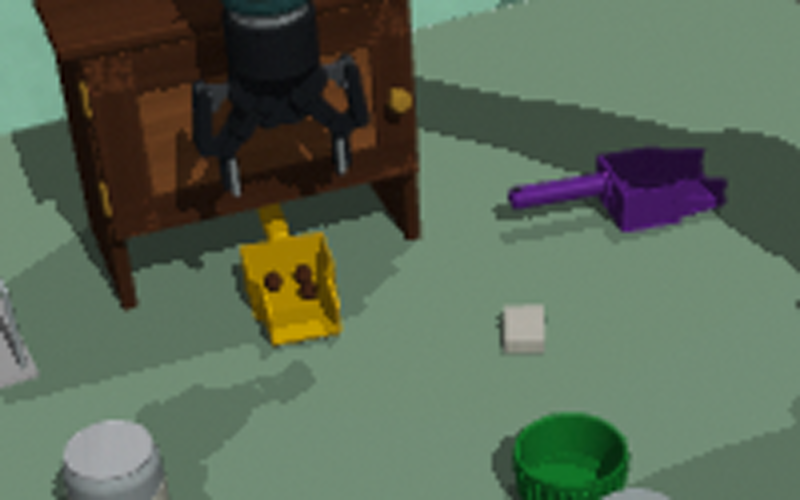

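Emit:
apply_moves(
  increments=[
    {"tx": 0, "ty": -0.001, "tz": -0.04, "rx": 0, "ry": 0, "rz": 0, "claw": 0.085},
    {"tx": 0, "ty": -0.001, "tz": -0.08, "rx": 0, "ry": 0, "rz": 0, "claw": 0.085},
    {"tx": 0, "ty": -0.001, "tz": -0.105, "rx": 0, "ry": 0, "rz": 0, "claw": 0.085},
    {"tx": 0, "ty": -0.001, "tz": -0.115, "rx": 0, "ry": 0, "rz": 0, "claw": 0.085},
    {"tx": 0, "ty": -0.001, "tz": -0.125, "rx": 0, "ry": 0, "rz": 0, "claw": 0.085},
    {"tx": 0, "ty": -0.001, "tz": -0.13, "rx": 0, "ry": 0, "rz": 0, "claw": 0.085},
    {"tx": 0, "ty": -0.001, "tz": -0.13, "rx": 0, "ry": 0, "rz": 0, "claw": 0.085},
  ],
)

```text
clock: 3.25
eef_pos: [520.1, -295.5, 21.7]
tool_rot: [3.141, -0.0, 1.425]
force: [-0.2, -0.6, -0.6]
width: 84.6
```

```bash
python3 -c "
from h import *
s=read_state();print(s['force'],s['eef_pos'])
a=snap('scene','s2.png')[110:210,220:380]
b=snap('top','t2.png')[140:240,360:520]
cv2.imwrite('pics/s2c.png',np.hstack([cv2.resize(i[:,:,::-1],(400,250),interpolation=cv2.INTER_CUBIC) for i in (a,b)]))"
```

```text
[-0.20305832 -0.60966111 -0.59925318] [ 520.07630272 -295.45261078   21.71427843]
```

View pics/s2c.png

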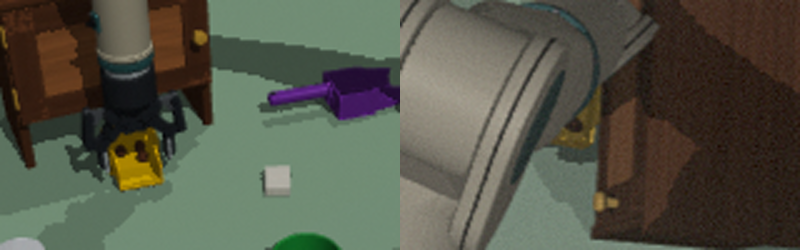

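The fingers stand clear on both sides of the snout, crop (100–170,140). I'll descend further and grip.

Emit:
apply_moves(
  increments=[
    {"tx": 0, "ty": 0, "tz": -0.01, "rx": 0, "ry": 0, "rz": 0, "claw": 0.085},
    {"tx": 0, "ty": 0, "tz": -0.017, "rx": 0, "ry": 0, "rz": 0, "claw": 0.085},
    {"tx": 0, "ty": 0, "tz": -0.019, "rx": 0, "ry": 0, "rz": 0, "claw": 0.085},
    {"tx": 0, "ty": 0, "tz": -0.019, "rx": 0, "ry": 0, "rz": 0, "claw": 0.073},
    {"tx": 0, "ty": 0, "tz": -0.019, "rx": 0, "ry": 0, "rz": 0, "claw": 0.068},
    {"tx": 0, "ty": 0, "tz": -0.019, "rx": 0, "ry": 0, "rz": 0, "claw": 0.064},
    {"tx": 0, "ty": 0, "tz": -0.019, "rx": 0, "ry": 0, "rz": 0, "claw": 0.055},
    {"tx": 0, "ty": 0, "tz": -0.019, "rx": 0, "ry": 0, "rz": 0, "claw": 0.05},
    {"tx": 0, "ty": 0, "tz": -0.019, "rx": 0, "ry": 0, "rz": 0, "claw": 0.05},
  ],
)

```text
clock: 4.25
eef_pos: [519.6, -295.9, 2.7]
tool_rot: [3.141, 0.0, 1.424]
force: [-0.8, 0.5, 4.7]
width: 63.4
```

Emit:
apply_moves(
  increments=[
    {"tx": 0, "ty": 0, "tz": 0.003, "rx": 0, "ry": 0, "rz": 0, "claw": 0.05},
    {"tx": 0, "ty": 0, "tz": 0.008, "rx": 0, "ry": 0, "rz": 0, "claw": 0.05},
    {"tx": 0.0007, "ty": 0.005, "tz": 0.008, "rx": 0, "ry": 0, "rz": 0, "claw": 0.05},
    {"tx": 0.002, "ty": 0.013, "tz": 0.008, "rx": 0, "ry": 0, "rz": 0, "claw": 0.05},
    {"tx": 0.004, "ty": 0.025, "tz": 0.008, "rx": 0, "ry": 0, "rz": 0, "claw": 0.05},
    {"tx": 0.006, "ty": 0.04, "tz": 0.008, "rx": 0, "ry": 0, "rz": 0, "claw": 0.05},
    {"tx": 0.0085, "ty": 0.057, "tz": 0.008, "rx": 0, "ry": 0, "rz": 0, "claw": 0.05},
    {"tx": 0.011, "ty": 0.074, "tz": 0.008, "rx": 0, "ry": 0, "rz": 0, "claw": 0.05},
    {"tx": 0.0135, "ty": 0.091, "tz": 0.008, "rx": 0, "ry": 0, "rz": 0, "claw": 0.05},
    {"tx": 0.0155, "ty": 0.106, "tz": 0.008, "rx": 0, "ry": 0, "rz": 0, "claw": 0.05},
    {"tx": 0.017, "ty": 0.116, "tz": 0.008, "rx": 0, "ry": 0, "rz": 0, "claw": 0.05},
    {"tx": 0.018, "ty": 0.12, "tz": 0.008, "rx": 0, "ry": 0, "rz": 0, "claw": 0.05},
  ],
)

```text
clock: 5.45
eef_pos: [537.8, -173.7, 10.2]
tool_rot: [-3.141, -0.001, 1.426]
force: [0.3, -0.3, -1.3]
width: 63.5
```

```bash
python3 -c "
from h import *
s=read_state();print(s['force'],s['eef_pos'],s['qpos'].round(2))
a=snap('scene','s3.png')[110:210,220:380]
b=snap('top','t3.png')[140:240,340:500]
cv2.imwrite('pics/s3c.png',np.hstack([cv2.resize(i[:,:,::-1],(400,250),interpolation=cv2.INTER_CUBIC) for i in (a,b)]))"
```

```text
[ 0.28452946 -0.30980836 -1.3108552 ] [ 537.82485066 -173.65161902   10.22527868] [ 0.09  0.86  0.27  1.91 -0.49  0.44  0.58]
```

View pics/s3c.png

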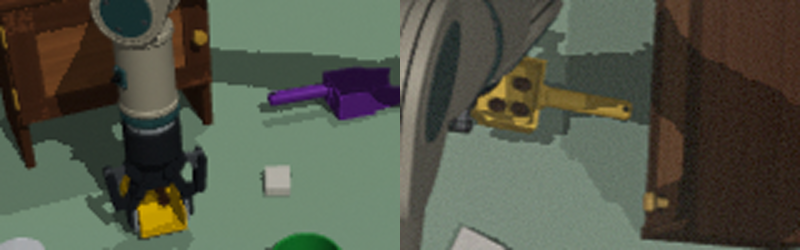

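Emit:
apply_moves(
  increments=[
    {"tx": 0.001, "ty": 0.006, "tz": 0, "rx": 0, "ry": 0, "rz": 0, "claw": 0.05},
    {"tx": 0.003, "ty": 0.02, "tz": 0, "rx": 0, "ry": 0, "rz": 0, "claw": 0.05},
    {"tx": 0.005, "ty": 0.036, "tz": 0, "rx": 0, "ry": 0, "rz": 0, "claw": 0.05},
    {"tx": 0.008, "ty": 0.053, "tz": 0, "rx": 0, "ry": 0, "rz": 0, "claw": 0.05},
    {"tx": 0.01, "ty": 0.07, "tz": 0, "rx": 0, "ry": 0, "rz": 0, "claw": 0.05},
    {"tx": 0.013, "ty": 0.085, "tz": 0, "rx": 0, "ry": 0, "rz": 0, "claw": 0.05},
    {"tx": 0.0145, "ty": 0.096, "tz": 0, "rx": 0, "ry": 0, "rz": 0, "claw": 0.05},
    {"tx": 0.015, "ty": 0.1, "tz": 0, "rx": 0, "ry": 0, "rz": 0, "claw": 0.05},
    {"tx": 0.015, "ty": 0.1, "tz": -0.004, "rx": 0, "ry": 0, "rz": 0, "claw": 0.05},
    {"tx": 0.015, "ty": 0.1, "tz": -0.007, "rx": 0, "ry": 0, "rz": 0, "claw": 0.05},
    {"tx": 0.015, "ty": 0.1, "tz": -0.0075, "rx": 0, "ry": 0, "rz": 0, "claw": 0.05},
    {"tx": 0.015, "ty": 0.1, "tz": -0.0075, "rx": 0, "ry": 0, "rz": 0, "claw": 0.05},
  ],
)

```text
clock: 6.75
eef_pos: [552.4, -76.8, 2.8]
tool_rot: [3.142, 0.0, 1.423]
force: [-0.5, 0.9, 1.1]
width: 63.1
```

Emit:
apply_moves(
  increments=[
    {"tx": 0, "ty": 0, "tz": 0, "rx": 0, "ry": 0, "rz": 0, "claw": 0.066},
    {"tx": 0, "ty": 0, "tz": 0, "rx": 0, "ry": 0, "rz": 0, "claw": 0.075},
    {"tx": 0, "ty": 0, "tz": 0, "rx": 0, "ry": 0, "rz": 0, "claw": 0.085},
    {"tx": 0, "ty": 0, "tz": 0, "rx": 0, "ry": 0, "rz": 0, "claw": 0.085},
    {"tx": 0, "ty": 0, "tz": 0.015, "rx": 0, "ry": 0, "rz": 0, "claw": 0.085},
    {"tx": 0, "ty": 0, "tz": 0.05, "rx": 0, "ry": 0, "rz": 0, "claw": 0.085},
    {"tx": 0, "ty": 0, "tz": 0.1, "rx": 0, "ry": 0, "rz": 0, "claw": 0.085},
    {"tx": 0, "ty": 0, "tz": 0.13, "rx": 0, "ry": 0, "rz": 0, "claw": 0.085},
    {"tx": -0.03, "ty": -0.03, "tz": 0.14, "rx": 0, "ry": 0, "rz": 0, "claw": 0.085},
    {"tx": -0.1, "ty": -0.08, "tz": 0.14, "rx": 0, "ry": 0, "rz": 0, "claw": 0.085},
    {"tx": -0.1, "ty": -0.08, "tz": 0.14, "rx": 0, "ry": 0, "rz": 0, "claw": 0.085},
  ],
)

```text
clock: 7.85
eef_pos: [450.4, -157.4, 144.5]
tool_rot: [3.14, 0.001, 1.423]
force: [0.9, 0.1, -0.2]
width: 85.1
```

```bash
python3 -c "
from h import *
s=read_state();print(s['force'],s['eef_pos'],s['qpos'].round(2),s['clock'])
a=snap('scene','s4.png')
b=snap('top','t4.png')
cv2.imwrite('pics/s4c.png',np.hstack([cv2.resize(i[:,:,::-1],(400,300),interpolation=cv2.INTER_CUBIC) for i in (a[140:260,220:380],b[100:250,290:490])]))"
```

```text
[ 0.8947956   0.11496534 -0.21949054] [ 450.44862887 -157.37085305  144.47108767] [-0.02  0.56  0.43  2.09 -0.41  0.58  0.55] 7.85
```

View pics/s4c.png

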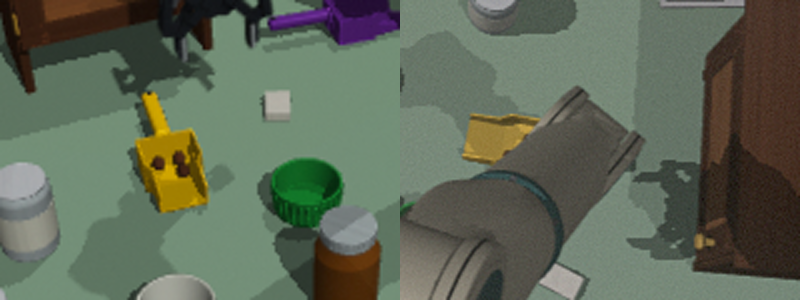

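Emit:
apply_moves(
  increments=[
    {"tx": 0.15, "ty": 0.137, "tz": 0.08, "rx": 0, "ry": 0, "rz": 0, "claw": 0.085},
    {"tx": 0.15, "ty": 0.137, "tz": 0.08, "rx": 0, "ry": 0, "rz": 0, "claw": 0.085},
    {"tx": 0.15, "ty": 0.137, "tz": 0.08, "rx": 0, "ry": 0, "rz": 0, "claw": 0.085},
    {"tx": 0.15, "ty": 0.137, "tz": 0.08, "rx": 0, "ry": 0, "rz": 0, "claw": 0.085},
    {"tx": 0.15, "ty": 0.137, "tz": 0.08, "rx": -1.5, "ry": 0.22, "rz": 0, "claw": 0.085},
    {"tx": 0.15, "ty": 0.137, "tz": 0.08, "rx": -8.9, "ry": 1.32, "rz": 0, "claw": 0.085},
    {"tx": 0.15, "ty": 0.137, "tz": 0.08, "rx": -8.9, "ry": 1.32, "rz": 0, "claw": 0.085},
    {"tx": 0.15, "ty": 0.137, "tz": 0.08, "rx": -8.9, "ry": 1.32, "rz": 0, "claw": 0.085},
    {"tx": 0.15, "ty": 0.137, "tz": 0.08, "rx": -8.9, "ry": 1.32, "rz": 0, "claw": 0.085},
    {"tx": 0.15, "ty": 0.137, "tz": 0.08, "rx": -8.9, "ry": 1.32, "rz": 0, "claw": 0.085},
    {"tx": 0.15, "ty": 0.137, "tz": 0.08, "rx": -8.9, "ry": 1.32, "rz": 0, "claw": 0.085},
    {"tx": 0.15, "ty": 0.137, "tz": 0.08, "rx": -8.9, "ry": 1.32, "rz": 0, "claw": 0.085},
  ],
)

```text
clock: 9.15
eef_pos: [602.7, -18.6, 223.5]
tool_rot: [3.141, 0.785, 1.424]
force: [-0.0, -0.8, -0.1]
width: 85.2
```

```bash
python3 -c "
from h import *
from scipy.spatial.transform import Rotation as Ro
s=read_state();print(s['force'],s['eef_pos'],s['qpos'].round(2),s['clock']); M=Ro.from_euler('xyz',s['tool_rot']).as_matrix();print(M.round(2))
print('lip far',onz('top',325-.2,158.3,34),'near',onz('top',321.3,179.8,5),'butt',onz('scene',280,177.5,45))
b=snap('top','t5.png')
hs=cv2.cvtColor(cv2.imread('pics/t5.png'),cv2.COLOR_BGR2HSV)
y=((hs[...,0]>15)&(hs[...,0]<32)&(hs[...,1]>130)&(hs[...,2]>70)).astype(np.uint8)
n,l,st,ce=cv2.connectedComponentsWithStats(y)
for i in range(1,n):
    if st[i,4]>30: print(st[i])
c=cv2.imread('pics/t5.png')[130:210,300:420]
cv2.imwrite('pics/t5c.png',np.hstack([cv2.resize(c,(480,320),interpolation=cv2.INTER_CUBIC)]))"
```

```text
[-0.04588569 -0.82065927 -0.07783465] [602.73799347 -18.61536764 223.487794  ] [-0.82  0.96  0.88  1.54  0.07  1.11 -0.32] 9.15
[[ 0.1   0.99 -0.1 ]
 [ 0.7  -0.15 -0.7 ]
 [-0.71  0.   -0.71]]
lip far [579.92123427 -62.41997981  34.        ] near [521.97738452 -51.81998507   5.        ] butt [ 513.18688501 -258.11575151   45.        ]
[614 125  10  12  89]
[ 321  157   77   32 1191]
```

View pics/t5c.png

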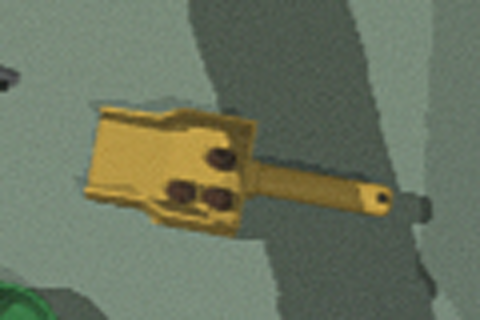

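```bash
python3 -c "
from h import *
A=lambda x,y:(300+x/4-.4,130+y/4-.4)
f=onz('top',*A(103,108),34)[:2]; n=onz('top',*A(86,190),5)[:2]; b=onz('top',*A(392,198),43)[:2]; m=onz('top',*A(255,177),45)[:2]
l=(f+n)/2; d=l-b; L=np.linalg.norm(d); print('lip',l,'butt',b,'len',L,'yaw',np.arctan2(d[1],d[0]),'handle start',m, 'corner yaw',np.arctan2(*(f-n)[::-1])+np.pi/2)
u=d/L
print('pad s=-90 from butt',b+55*u,'from lip',l-162*u,'axis thru grip',np.array([552.4,-76.8])-143*np.array([np.cos(1.423),np.sin(1.423)]))
"
```

```text
lip [557.49486047 -57.69503436] butt [ 515.07429409 -269.8098728 ] len 216.3150691479741 yaw 1.3734116523460789 handle start [ 530.91953046 -171.98332105] corner yaw 1.3424717264105572
pad s=-90 from butt [ 525.86009445 -215.87781823] from lip [ 525.72577577 -216.54944965] axis thru grip [ 531.34198544 -218.24101252]
```

Emit:
apply_moves(
  increments=[
    {"tx": -0.015, "ty": -0.04, "tz": 0, "rx": 1.5, "ry": -0.22, "rz": 0, "claw": 0.06},
    {"tx": -0.075, "ty": -0.198, "tz": -0.05, "rx": 8.9, "ry": -1.32, "rz": 0, "claw": 0.06},
    {"tx": -0.075, "ty": -0.198, "tz": -0.05, "rx": 8.9, "ry": -1.32, "rz": 0, "claw": 0.06},
    {"tx": -0.075, "ty": -0.198, "tz": -0.05, "rx": 8.9, "ry": -1.32, "rz": 0, "claw": 0.06},
    {"tx": -0.075, "ty": -0.198, "tz": -0.05, "rx": 8.9, "ry": -1.32, "rz": 0, "claw": 0.06},
    {"tx": -0.075, "ty": -0.198, "tz": -0.05, "rx": 8.9, "ry": -1.32, "rz": 0, "claw": 0.06},
    {"tx": -0.075, "ty": -0.198, "tz": -0.05, "rx": 8.9, "ry": -1.32, "rz": 0, "claw": 0.06},
    {"tx": -0.075, "ty": -0.198, "tz": -0.05, "rx": 8.9, "ry": -1.32, "rz": 0, "claw": 0.06},
    {"tx": -0.075, "ty": -0.198, "tz": -0.05, "rx": 8.9, "ry": -1.32, "rz": 0, "claw": 0.06},
  ],
)

```text
clock: 10.1
eef_pos: [527.8, -216.3, 173.9]
tool_rot: [3.14, 0.0, 1.424]
force: [0.2, 0.9, 0.5]
width: 60.2
```

Emit:
apply_moves(
  increments=[
    {"tx": 0, "ty": 0, "tz": -0.04, "rx": 0, "ry": 0, "rz": -0.28, "claw": 0.06},
    {"tx": 0, "ty": 0, "tz": -0.08, "rx": 0, "ry": 0, "rz": -0.28, "claw": 0.06},
    {"tx": 0, "ty": 0, "tz": -0.115, "rx": 0, "ry": 0, "rz": -0.28, "claw": 0.06},
    {"tx": 0, "ty": 0, "tz": -0.135, "rx": 0, "ry": 0, "rz": -0.28, "claw": 0.06},
    {"tx": 0, "ty": 0, "tz": -0.15, "rx": 0, "ry": 0, "rz": -0.28, "claw": 0.06},
    {"tx": 0, "ty": 0, "tz": -0.156, "rx": 0, "ry": 0, "rz": -0.28, "claw": 0.06},
    {"tx": 0, "ty": 0, "tz": -0.156, "rx": 0, "ry": 0, "rz": -0.28, "claw": 0.045},
    {"tx": 0, "ty": 0, "tz": -0.156, "rx": 0, "ry": 0, "rz": -0.28, "claw": 0.035},
  ],
)

```text
clock: 10.9
eef_pos: [528.5, -216.6, 17.8]
tool_rot: [3.14, 0.001, 1.401]
force: [0.9, 0.4, -0.1]
width: 35.3
```

```bash
python3 -c "
from h import *
s=read_state();print(s['force'],s['eef_pos'],s['width'])
a=snap('scene','s6.png')[120:240,220:380]
b=snap('top','t6.png')[100:250,290:490]
cv2.imwrite('pics/s6c.png',np.hstack([cv2.resize(i[:,:,::-1],(400,300),interpolation=cv2.INTER_CUBIC) for i in (a,b)]))"
```

```text
[ 0.86017675  0.35376842 -0.14299865] [ 528.48897919 -216.59686134   17.76527697] 35.30053669463758
```

View pics/s6c.png

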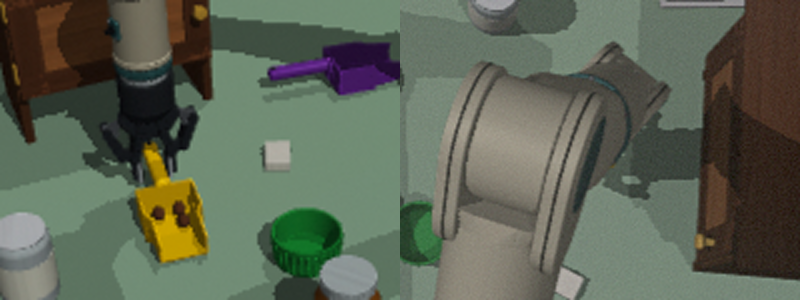

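The fingers straddle the handle at crop (155,160), and the scoop is undisturbed. I'll close and lift.

Emit:
apply_moves(
  increments=[
    {"tx": 0, "ty": 0, "tz": 0, "rx": 0, "ry": 0, "rz": 0, "claw": 0.028},
    {"tx": 0, "ty": 0, "tz": 0, "rx": 0, "ry": 0, "rz": 0, "claw": 0.022},
    {"tx": 0, "ty": 0, "tz": 0, "rx": 0, "ry": 0, "rz": 0, "claw": 0.015},
    {"tx": 0, "ty": 0, "tz": 0, "rx": 0, "ry": 0, "rz": 0, "claw": 0.01},
    {"tx": 0, "ty": 0, "tz": 0, "rx": 0, "ry": 0, "rz": 0, "claw": 0.01},
    {"tx": 0, "ty": 0, "tz": 0.003, "rx": 0, "ry": 0, "rz": 0, "claw": 0.01},
    {"tx": 0, "ty": 0, "tz": 0.01, "rx": 0, "ry": 0, "rz": 0, "claw": 0.01},
    {"tx": 0, "ty": 0, "tz": 0.02, "rx": 0, "ry": 0, "rz": 0, "claw": 0.01},
    {"tx": 0, "ty": 0, "tz": 0.03, "rx": 0, "ry": 0, "rz": 0, "claw": 0.01},
    {"tx": 0, "ty": 0, "tz": 0.035, "rx": 0, "ry": 0, "rz": 0, "claw": 0.01},
    {"tx": 0, "ty": 0, "tz": 0.035, "rx": 0, "ry": 0, "rz": 0, "claw": 0.01},
  ],
)

```text
clock: 12.1
eef_pos: [528.3, -217.0, 53.0]
tool_rot: [3.14, 0.0, 1.4]
force: [-0.1, -0.3, -1.4]
width: 21.3
```

```bash
python3 -c "
from h import *
s=read_state();print(s['force'],s['eef_pos'],s['width'],s['clock'],s['qpos'].round(2))
a=snap('scene','s7.png')[120:240,220:380]
b=snap('top','t7.png')[100:250,290:490]
cv2.imwrite('pics/s7c.png',np.hstack([cv2.resize(i[:,:,::-1],(400,300),interpolation=cv2.INTER_CUBIC) for i in (a,b)]))"
```

```text
[-0.07634568 -0.34952837 -1.36379829] [ 528.32702848 -216.98774486   52.98403565] 21.315158759676724 12.1 [ 0.17  0.79  0.27  1.88 -0.39  0.52  0.54]
```

View pics/s7c.png

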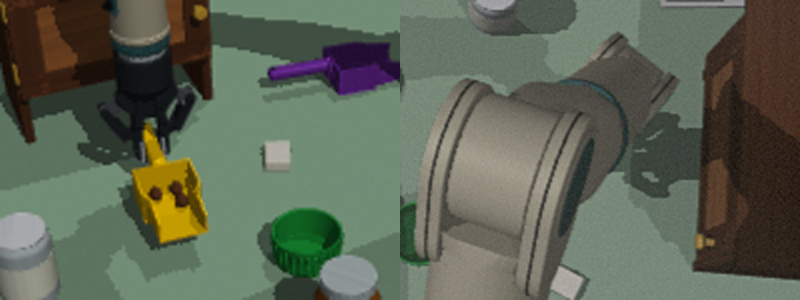

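Emit:
apply_moves(
  increments=[
    {"tx": 0.002, "ty": 0.004, "tz": 0.005, "rx": 0, "ry": 0, "rz": 0, "claw": 0.01},
    {"tx": 0.007, "ty": 0.013, "tz": 0.012, "rx": 0, "ry": 0, "rz": 0, "claw": 0.01},
    {"tx": 0.015, "ty": 0.028, "tz": 0.02, "rx": 0, "ry": 0, "rz": 0, "claw": 0.01},
    {"tx": 0.025, "ty": 0.046, "tz": 0.026, "rx": 0, "ry": 0, "rz": 0, "claw": 0.01},
    {"tx": 0.035, "ty": 0.065, "tz": 0.028, "rx": 0, "ry": 0, "rz": 0, "claw": 0.01},
    {"tx": 0.045, "ty": 0.084, "tz": 0.028, "rx": 0, "ry": 0, "rz": 0, "claw": 0.01},
    {"tx": 0.055, "ty": 0.103, "tz": 0.028, "rx": 0, "ry": 0, "rz": 0, "claw": 0.01},
    {"tx": 0.064, "ty": 0.12, "tz": 0.028, "rx": 0, "ry": 0, "rz": 0, "claw": 0.01},
    {"tx": 0.072, "ty": 0.135, "tz": 0.028, "rx": 0, "ry": 0, "rz": 0, "claw": 0.01},
    {"tx": 0.076, "ty": 0.143, "tz": 0.028, "rx": 0, "ry": 0, "rz": 0, "claw": 0.01},
    {"tx": 0.078, "ty": 0.147, "tz": 0.028, "rx": 0, "ry": 0, "rz": 0, "claw": 0.01},
    {"tx": 0.078, "ty": 0.147, "tz": 0.028, "rx": 0, "ry": 0, "rz": 0, "claw": 0.01},
  ],
)

```text
clock: 13.4
eef_pos: [605.6, -69.5, 79.8]
tool_rot: [-3.141, 0.0, 1.4]
force: [-0.5, -0.8, -0.7]
width: 21.1
```

```bash
python3 -c "
from h import *
s=read_state();print(s['force'],s['eef_pos'],s['width'],s['clock'],s['qpos'].round(2))
a=snap('scene','s8.png')[190:290,220:340]
b=snap('top','t8.png')[100:200,230:350]
cv2.imwrite('pics/s8c.png',np.hstack([cv2.resize(i[:,:,::-1],(400,333),interpolation=cv2.INTER_CUBIC) for i in (a,b)]))
p=s['eef_pos'];u=np.array([.170,.985]);v=np.array([-.985,.17]);bz=p[2]-17.8
for y in(-32,32):
  for z in (5,34):
    q=p[:2]+162*u+y*v; w=[q[0],q[1],bz+z]
    e=proj('scene',w);f=proj('top',w); print(y,z,np.array(w).round(),((e-[220,190])*3.333).round(),((f-[230,100])*3.333).round())
"
```

```text
[-0.54240317 -0.83450677 -0.71803817] [605.56699859 -69.54542029  79.797217  ] 21.069742911616583 13.4 [-0.14  0.79  0.35  1.76 -0.41  0.66  0.27]
-32 5 [665.  85.  67.] [193. 197.] [144.  91.]
-32 34 [665.  85.  96.] [190. 173.] [140.  81.]
32 5 [602.  95.  67.] [265. 179.] [130. 163.]
32 34 [602.  95.  96.] [263. 155.] [127. 154.]
```

View pics/s8c.png

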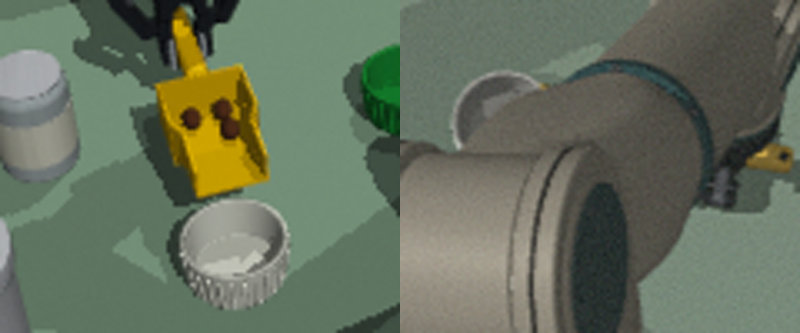

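Emit:
apply_moves(
  increments=[
    {"tx": 0.002, "ty": 0.003, "tz": 0, "rx": 0, "ry": 0, "rz": 0, "claw": 0.01},
    {"tx": 0.006, "ty": 0.009, "tz": 0, "rx": 0, "ry": 0, "rz": 0, "claw": 0.01},
    {"tx": 0.009, "ty": 0.014, "tz": 0, "rx": 0, "ry": 0, "rz": 0, "claw": 0.01},
    {"tx": 0.01, "ty": 0.016, "tz": -0.003, "rx": 0, "ry": 0, "rz": 0, "claw": 0.01},
    {"tx": 0.01, "ty": 0.016, "tz": -0.007, "rx": 0, "ry": 0, "rz": 0, "claw": 0.01},
    {"tx": 0.01, "ty": 0.016, "tz": -0.01, "rx": 0, "ry": 0, "rz": 0, "claw": 0.01},
    {"tx": 0.01, "ty": 0.016, "tz": -0.012, "rx": 0, "ry": 0, "rz": 0, "claw": 0.01},
    {"tx": 0.01, "ty": 0.016, "tz": -0.012, "rx": 0, "ry": 0, "rz": 0, "claw": 0.01},
  ],
)

```text
clock: 14.3
eef_pos: [615.1, -54.1, 67.4]
tool_rot: [-3.141, 0.0, 1.399]
force: [0.1, -0.7, -1.8]
width: 21.4
```

```bash
python3 -c "
from h import *
s=read_state();p=s['eef_pos'];print(p,s['force'])
u=np.array([.170,.985])
# TCP rel. lip in scoop: dx=-162, dz=17.8-9=8.8 ; shift of TCP for tip th, lip dropping by d
for th in (5,10,15,20,25,30,35,40,45,50):
    t=np.radians(th);c,si=np.cos(t),np.sin(t); d=-min(10,th*.5)
    x=-162*c+8.8*si; z=162*si+8.8*c
    h=x+162; print(th,'tx %.4f ty %.4f tz %.4f rx %.2f ry %.2f'%(h*u[0]/1e3,h*u[1]/1e3,(z-8.8+d)/1e3,-th/5*u[1],th/5*u[0]))
"
```

```text
[615.12981833 -54.08789869  67.35235024] [ 0.06141841 -0.6823062  -1.78619702]
5 tx 0.0002 ty 0.0014 tz 0.0116 rx -0.98 ry 0.17
10 tx 0.0007 ty 0.0039 tz 0.0230 rx -1.97 ry 0.34
15 tx 0.0013 ty 0.0077 tz 0.0341 rx -2.96 ry 0.51
20 tx 0.0022 ty 0.0126 tz 0.0449 rx -3.94 ry 0.68
25 tx 0.0032 ty 0.0186 tz 0.0576 rx -4.92 ry 0.85
30 tx 0.0044 ty 0.0257 tz 0.0698 rx -5.91 ry 1.02
35 tx 0.0058 ty 0.0338 tz 0.0813 rx -6.89 ry 1.19
40 tx 0.0074 ty 0.0429 tz 0.0921 rx -7.88 ry 1.36
45 tx 0.0091 ty 0.0529 tz 0.1020 rx -8.87 ry 1.53
50 tx 0.0110 ty 0.0636 tz 0.1110 rx -9.85 ry 1.70
```

Emit:
apply_moves(
  increments=[
    {"tx": 0.0001, "ty": 0.0006, "tz": 0.0058, "rx": -0.49, "ry": 0.085, "rz": 0, "claw": 0.01},
    {"tx": 0.0002, "ty": 0.0014, "tz": 0.0116, "rx": -0.98, "ry": 0.17, "rz": 0, "claw": 0.01},
    {"tx": 0.0004, "ty": 0.0025, "tz": 0.0173, "rx": -1.47, "ry": 0.255, "rz": 0, "claw": 0.01},
    {"tx": 0.0007, "ty": 0.0039, "tz": 0.023, "rx": -1.97, "ry": 0.34, "rz": 0, "claw": 0.01},
    {"tx": 0.001, "ty": 0.0057, "tz": 0.0286, "rx": -2.46, "ry": 0.425, "rz": 0, "claw": 0.01},
    {"tx": 0.0013, "ty": 0.0077, "tz": 0.0341, "rx": -2.96, "ry": 0.51, "rz": 0, "claw": 0.01},
    {"tx": 0.0017, "ty": 0.01, "tz": 0.0395, "rx": -3.45, "ry": 0.595, "rz": 0, "claw": 0.01},
    {"tx": 0.0022, "ty": 0.0126, "tz": 0.0449, "rx": -3.94, "ry": 0.68, "rz": 0, "claw": 0.01},
    {"tx": 0.0027, "ty": 0.0155, "tz": 0.0513, "rx": -4.43, "ry": 0.765, "rz": 0, "claw": 0.01},
    {"tx": 0.0032, "ty": 0.0186, "tz": 0.0576, "rx": -4.92, "ry": 0.85, "rz": 0, "claw": 0.01},
    {"tx": 0.0038, "ty": 0.0221, "tz": 0.0638, "rx": -5.42, "ry": 0.935, "rz": 0, "claw": 0.01},
    {"tx": 0.0044, "ty": 0.0257, "tz": 0.0698, "rx": -5.91, "ry": 1.02, "rz": 0, "claw": 0.01},
  ],
)

```text
clock: 15.5
eef_pos: [620.1, -27.6, 137.9]
tool_rot: [3.141, 0.524, 1.4]
force: [0.2, 0.3, -1.0]
width: 21.0
```

```bash
python3 -c "
from h import *
s=read_state();p=s['eef_pos'];print(p,s['tool_rot'],s['force'],s['width'],s['qpos'].round(2))
im=snap('scene','s9.png'); hs=cv2.cvtColor(im,cv2.COLOR_RGB2HSV)[190:290,220:340]
m=((hs[...,0]<14)|(hs[...,0]>170))&(hs[...,1]>60)&(hs[...,2]<110)&(hs[...,2]>15)
n,l,st,ce=cv2.connectedComponentsWithStats(m.astype(np.uint8))
for i in range(1,n):
    if st[i,4]>5: print(st[i],(ce[i]*3.333).round())
"
```

```text
[620.08580584 -27.55127808 137.87122049] [3.14114115 0.52427495 1.39951397] [ 0.23939004  0.3058588  -0.95593171] 21.027559250944385 [-0.67  0.95  0.77  1.6  -0.13  0.92 -0.19]
[57 46  5  7 26] [197. 163.]
[69 46  5  6 25] [237. 161.]
[67 54  5  6 21] [231. 187.]
```

Emit:
apply_moves(
  increments=[
    {"tx": 0.0007, "ty": 0.0039, "tz": 0.0058, "rx": -0.49, "ry": 0.085, "rz": 0, "claw": 0.01},
    {"tx": 0.0014, "ty": 0.0081, "tz": 0.0115, "rx": -0.98, "ry": 0.17, "rz": 0, "claw": 0.01},
    {"tx": 0.0022, "ty": 0.0126, "tz": 0.017, "rx": -1.47, "ry": 0.255, "rz": 0, "claw": 0.01},
    {"tx": 0.003, "ty": 0.0172, "tz": 0.0223, "rx": -1.97, "ry": 0.34, "rz": 0, "claw": 0.01},
    {"tx": 0.003, "ty": 0.0172, "tz": 0.0223, "rx": -1.97, "ry": 0.34, "rz": 0, "claw": 0.01},
    {"tx": 0.0038, "ty": 0.0222, "tz": 0.0273, "rx": -2.46, "ry": 0.425, "rz": 0, "claw": 0.01},
    {"tx": 0.0047, "ty": 0.0272, "tz": 0.0322, "rx": -2.96, "ry": 0.51, "rz": 0, "claw": 0.01},
    {"tx": 0.0047, "ty": 0.0272, "tz": 0.0322, "rx": -2.96, "ry": 0.51, "rz": 0, "claw": 0.01},
    {"tx": 0.0056, "ty": 0.0325, "tz": 0.0368, "rx": -3.45, "ry": 0.595, "rz": 0, "claw": 0.01},
    {"tx": 0.0066, "ty": 0.0379, "tz": 0.0412, "rx": -3.94, "ry": 0.68, "rz": 0, "claw": 0.01},
    {"tx": 0.0066, "ty": 0.0379, "tz": 0.0412, "rx": -3.94, "ry": 0.68, "rz": 0, "claw": 0.01},
    {"tx": 0.0066, "ty": 0.0379, "tz": 0.0412, "rx": -3.94, "ry": 0.68, "rz": 0, "claw": 0.01},
  ],
)

```text
clock: 16.75
eef_pos: [626.3, 8.8, 178.7]
tool_rot: [-3.141, 0.871, 1.399]
force: [-0.7, -0.1, -0.7]
width: 21.1
```

```bash
cat > nut.py <<'E'
from h import *
import sys
s=read_state();p=s['eef_pos'];print(s['clock'],p,s['tool_rot'],s['force'],s['width'],s['qpos'].round(2))
im=snap('scene',sys.argv[1]); hs=cv2.cvtColor(im,cv2.COLOR_RGB2HSV)[190:310,200:360]
m=((hs[...,0]<14)|(hs[...,0]>170))&(hs[...,1]>60)&(hs[...,2]<110)&(hs[...,2]>15)
n,l,st,ce=cv2.connectedComponentsWithStats(m.astype(np.uint8))
for i in range(1,n):
    if st[i,4]>5: print(st[i],(ce[i]+[200,190]).round(1))
E
python3 nut.py s10.png
```

```text
16.75 [626.28031157   8.84879285 178.72174777] [-3.14139333  0.87078527  1.39887782] [-0.66933978 -0.10391452 -0.70013341] 21.052246664709163 [-0.84  1.13  0.91  1.42  0.01  1.19 -0.35]
[87 74  7  6 30] [290.3 266.6]
```

```bash
cat > asc.py <<'E'
import cv2,sys,numpy as np
f,u0,u1,v0,v1=sys.argv[1],*map(int,sys.argv[2:6])
h=cv2.cvtColor(cv2.imread('pics/'+f),cv2.COLOR_BGR2HSV)
for v in range(v0,v1):
    print(v,''.join('Y' if 15<H<34 and S>130 and V>60 else 'n' if (H<15 or H>165) and S>60 and V<130 else 'w' if S<50 and V>110 else 'g' if 60<H<90 else 'd' for H,S,V in h[v,u0:u1].astype(int)))
E
python3 asc.py s10.png 255 330 205 285
```

```text
205 gggddddddddddgggdgdddddddddddddddddddwwwwwwwwwwddwwwwwwwdddwwwwwdddgggggggg
206 gggddddddgggggwggdddddddddddddddddddwwdwwdwwwdddwwwwwwdddwwwwwwddgggggwgggg
207 gggdddgwggwwgwgggdddddddddddddddddddddwwwdwdddwwwwwwdddwwwwwwddgggggggggggg
208 ggggggggggwgggggggddgdddddddddddddddddwwwdddwwwwwwwdddwwwwwwdgggggwgggwgggg
209 wgggggggwggggggggggddgdddddddddddddddddddddwwwwwwdddwwwwwwwdggggggggggggggg
210 ggggggggggggwggggggggdgddddddddddddddddddwwwwwwddddwwwwwdddgggwggggggwggggg
211 wgggggggggggggggggggdYddgdgddgdddddddddwddwwwwdddwwwwwwddggwgggwggggwwggggg
212 gggggggggggggggggggggdYYYYdddddddddddddwwwwwdddwwwwwwwdgggggggggggggggggggg
213 gggggggggggggggggggggdYYYYYYYYddddddddddwdddddwwwwwwddggwgggggggggggggggggg
214 gggggggggggggggggggggdYYYYYYYYYdddddddddddddwwdwwwddgwggggwggggggwggggggggg
215 gggggggggggggggggggggdYYYYYYYYYddddddddddddwdwwwdgdwgggggggwgwgggwgwggggggg
216 ggggggggggggggggggggdYYYYYYYYYYdddddddddddwwwwdddgggggggggggggggggwgggggggg
217 gggggggggggggggggggggdYYYYYYYYYYddddddddddwddddggwgggggggggggggggwggggggggg
218 ggggggggggggggggggddYYYYYYYYYYYYdddddddddddddgwwgggggggw
[... 4599 characters left out ...]
gggggggdwdwddwwdwwwwwwwwwwwwwwwwwwwgggwwgggggggggggwggwwwggg
277 wggwgggggggggggggwgggggddwddwddwwwwwwwwwwwwwwwwwwggwggggwwggggggggggggggggg
278 ggggwgggggggwwgggggggggdddwdwddwwwwwwwwwwwwwwwwwggggwwwgggggggggggwgggggggg
279 ggggwgwgwgggggggggggggggwdwdwdwwwwwwwwwwwwwwwwwgggggggggggwgggwgggggggggggw
280 gggggggggggggggggggggggggwwddwwwwwwwwwwwwwwwdwggggggggggggggggggggggggggggg
281 gggggggggwgggggggwggwgggggwwdwwdwwwwwwwwwdwwwgwggggggggggggggggggwgwggggggg
282 ggggggggggggggwgggwgwgggwwggwwddwwwwwwwdwgwggggggggggggwggggwgggggggwgggwgg
283 gggggggggggggggggggggggggggwwgggwwwwwwwggggggggggggggggggggggggggwggwgggggg
284 ggwwggggggggwgggggwggggggggggggggggggggggggggwgggwgwggggggggggggggggggggggg
```

Emit:
apply_moves(
  increments=[
    {"tx": 0, "ty": 0, "tz": 0.012, "rx": 0, "ry": 0, "rz": 0, "claw": 0.01},
    {"tx": -0.0018, "ty": -0.01, "tz": 0.005, "rx": 0.98, "ry": -0.17, "rz": 0, "claw": 0.01},
    {"tx": -0.0036, "ty": -0.0207, "tz": -0.004, "rx": 1.97, "ry": -0.34, "rz": 0, "claw": 0.01},
    {"tx": -0.005, "ty": -0.03, "tz": -0.015, "rx": 2.95, "ry": -0.51, "rz": 0, "claw": 0.01},
    {"tx": -0.0066, "ty": -0.0379, "tz": -0.026, "rx": 3.94, "ry": -0.68, "rz": 0, "claw": 0.01},
    {"tx": -0.008, "ty": -0.045, "tz": -0.038, "rx": 4.92, "ry": -0.85, "rz": 0, "claw": 0.01},
    {"tx": -0.0088, "ty": -0.051, "tz": -0.05, "rx": 5.91, "ry": -1.02, "rz": 0, "claw": 0.01},
    {"tx": -0.0096, "ty": -0.056, "tz": -0.061, "rx": 6.9, "ry": -1.19, "rz": 0, "claw": 0.01},
    {"tx": -0.0103, "ty": -0.06, "tz": -0.072, "rx": 7.88, "ry": -1.36, "rz": 0, "claw": 0.01},
    {"tx": -0.011, "ty": -0.0625, "tz": -0.084, "rx": 8.87, "ry": -1.53, "rz": 0, "claw": 0.01},
    {"tx": -0.011, "ty": -0.0636, "tz": -0.095, "rx": 9.85, "ry": -1.7, "rz": 0, "claw": 0.01},
    {"tx": -0.011, "ty": -0.0636, "tz": -0.095, "rx": 9.85, "ry": -1.7, "rz": 0, "claw": 0.01},
  ],
)

```text
clock: 18.0
eef_pos: [613.8, -61.4, 84.9]
tool_rot: [3.141, 0.002, 1.39]
force: [-0.6, -0.7, -1.5]
width: 21.1
```

Emit:
apply_moves(
  increments=[
    {"tx": -0.017, "ty": -0.031, "tz": 0, "rx": 0, "ry": 0, "rz": 0, "claw": 0.01},
    {"tx": -0.034, "ty": -0.062, "tz": 0, "rx": 0, "ry": 0, "rz": 0, "claw": 0.01},
    {"tx": -0.051, "ty": -0.093, "tz": 0, "rx": 0, "ry": 0, "rz": 0, "claw": 0.01},
    {"tx": -0.068, "ty": -0.124, "tz": 0, "rx": 0, "ry": 0, "rz": 0, "claw": 0.01},
    {"tx": -0.085, "ty": -0.155, "tz": 0, "rx": 0, "ry": 0, "rz": 0, "claw": 0.01},
    {"tx": -0.085, "ty": -0.155, "tz": -0.02, "rx": 0, "ry": 0, "rz": 0, "claw": 0.01},
    {"tx": -0.085, "ty": -0.155, "tz": -0.04, "rx": 0, "ry": 0, "rz": 0, "claw": 0.01},
    {"tx": -0.085, "ty": -0.155, "tz": -0.055, "rx": 0, "ry": 0, "rz": 0, "claw": 0.01},
    {"tx": -0.085, "ty": -0.155, "tz": -0.06, "rx": 0, "ry": 0, "rz": 0, "claw": 0.01},
    {"tx": -0.085, "ty": -0.155, "tz": -0.06, "rx": 0, "ry": 0, "rz": 0, "claw": 0.01},
  ],
)

```text
clock: 19.0
eef_pos: [530.6, -208.1, 23.5]
tool_rot: [-3.141, 0.0, 1.401]
force: [-0.3, 1.0, -1.6]
width: 21.1
```

```bash
python3 nut.py s11.png; python3 asc.py s11.png 270 312 250 285
python3 - <<'E'
from h import *
snap('top','t11.png')
E
python3 asc.py t11.png 240 300 115 158 | cut -c1-64
```

```text
19.0 [ 530.58133133 -208.13449153   23.47870483] [-3.14052313e+00  3.98124552e-04  1.40113365e+00] [-0.34610933  0.97291139 -1.61339105] 21.076655316694584 [ 0.16  0.84  0.26  1.89 -0.43  0.47  0.56]
[87 74  7  6 31] [290.2 266.5]
250 ggggggwggggggwwwwwwwwwwwwwwwwggggggggwgggg
251 gggggwwgggwwdwwwwwwwwwwwwwwwwwwggggggggggg
252 gggggggggwdwwwwwwwwwwwwwwwwwwwwwwggggggggg
253 gggggwgggwwwwwwwwwwwwwwwwwwwwwwwwwgggggggg
254 gggggggdwwwwwwwwwwwwwwwwwwwwwwwwwwwggwgggg
255 ggggggdwwwwwwwwwwwwwwwwwwwwwwwwddwwggggggg
256 wgggggwwwwwwwwwwwwwwwwwwwwwwwwwdddwwgggggg
257 ggggddwwwwwwwwwwwwwwwwwwwwwwwwwdddwwgggggg
258 ggggdwwwwwwwwwwwwwwwwwwwwwwwwwdddddwwggggg
259 ggggdwwwwwwwwwwwwwwwwwwwwwwwwwdddddwwggggg
260 ggggwwwwwwwwwwwwwwwwwwwwwwwwwwdddddwwgwwgg
261 gggdwwwwwwwwwwwwwwwwwwwwwwwwwwdddddwwggggg
262 gggdwwwwwwwwwwwwwwwwwwwwwwwwwwdddddwwgwggg
263 gggdwwwwwwwwwwwwwwwwwdwwwwwwwwwddddwwggggg
264 gggdwwwwwwwwwwwwwwddnnnnwwwwwwwdddwwwggggg
265 ggggwwwwwwwwwwwwwdnnnnnnwwwwwwddddwwwggggg
266 gggdwwwwwwwwwwwwwdnnnnnndwwwwddddwwwwggwwg
267 ggggdwwdwwwwwwwwdnnnnnnnwwwwwdddwwwwwwgggg
268 ggggdwwwwwwwwwwwdnn
[... 2870 characters left out ...]
wwwddwwddddddwwwwwwwwwddddggdgddggddgdgdwwwwwwwwww
148 wwwwwwwwwwwwwwdddddddddwwwwwwwwddddgggdgdddgggggdwwwwwwwwwww
149 wwwwwwwwwwwwwwwwddddddddwwwwwwdddgdgggdgggdddddggwwwwwwwwwww
150 wwwwwwwwwwwwwdwwwwwwwwwwwwwwddddddddggddgddgdgggwwwwwwwwwwww
151 wwwwwwwwwwwwwwwdwwwwwwwwwdgddddggdgdddggdddgdgdwwwwwwwwwwwww
152 wwwwwwwwwwwwwwwwwwddddddddddddgdgdgdggdgddgdgwwwwwwwwwwwwwww
153 wwwwwwwwwwwwwwwwwwgdddgdddddgdddddgdgdgddgdgdwwwwwwwwwwwwwww
154 wwwwwwwwwwwwwwwwwwwwwggggdgggdggdddgggggdwwwwwwwwwwwwwwwwwww
155 wwwwwwwwwwwwwwwwwwwwwwwwwwwwwwwgdgwwdwwwwwwwwwwwwwwwwwwwwwww
156 wwwwwwwwwwwwwwwwwwwwwwwwwwwwwwwwwwwwwwwwwwwwwwwwwwwwwwwwwwww
157 wwwwwwwwwwwwwwwwwwwwwwwwwwwwwwwwwwwwwwwwwwwwwwwwwwwwwwwwwwww
```

Emit:
apply_moves(
  increments=[
    {"tx": 0, "ty": 0, "tz": -0.003, "rx": 0, "ry": 0, "rz": 0, "claw": 0.01},
    {"tx": 0, "ty": 0, "tz": -0.0055, "rx": 0, "ry": 0, "rz": 0, "claw": 0.01},
    {"tx": 0, "ty": 0, "tz": -0.0058, "rx": 0, "ry": 0, "rz": 0, "claw": 0.01},
    {"tx": 0, "ty": 0, "tz": -0.0058, "rx": 0, "ry": 0, "rz": 0, "claw": 0.022},
    {"tx": 0, "ty": 0, "tz": -0.0058, "rx": 0, "ry": 0, "rz": 0, "claw": 0.03},
    {"tx": 0, "ty": 0, "tz": -0.0058, "rx": 0, "ry": 0, "rz": 0, "claw": 0.05},
    {"tx": 0, "ty": 0, "tz": -0.0058, "rx": 0, "ry": 0, "rz": 0, "claw": 0.06},
    {"tx": 0, "ty": 0, "tz": 0.02, "rx": 0, "ry": 0, "rz": 0, "claw": 0.06},
    {"tx": 0, "ty": 0, "tz": 0.06, "rx": 0, "ry": 0, "rz": 0, "claw": 0.06},
    {"tx": 0, "ty": 0, "tz": 0.11, "rx": 0, "ry": 0, "rz": 0, "claw": 0.06},
    {"tx": 0, "ty": 0, "tz": 0.16, "rx": 0, "ry": 0, "rz": 0, "claw": 0.06},
    {"tx": 0, "ty": 0, "tz": 0.16, "rx": 0, "ry": 0, "rz": 0, "claw": 0.06},
  ],
)

```text
clock: 20.3
eef_pos: [534.5, -211.1, 190.6]
tool_rot: [3.129, 0.002, 1.399]
force: [1.2, -0.1, -1.0]
width: 59.9
```

Emit:
apply_moves(
  increments=[
    {"tx": -0.04, "ty": 0.01, "tz": 0.02, "rx": 0, "ry": 0, "rz": 0, "claw": 0.06},
    {"tx": -0.085, "ty": 0.02, "tz": 0.03, "rx": 0, "ry": 0, "rz": 0, "claw": 0.06},
    {"tx": -0.11, "ty": 0.03, "tz": 0.03, "rx": 0, "ry": 0, "rz": 0, "claw": 0.06},
    {"tx": -0.11, "ty": 0.03, "tz": 0.03, "rx": 0, "ry": 0, "rz": 0, "claw": 0.06},
  ],
)

```text
clock: 20.7
eef_pos: [416.4, -177.2, 213.9]
tool_rot: [-3.138, -0.002, 1.398]
force: [0.6, 0.4, -0.4]
width: 59.9
```

Run:
```python
from h import *
s=read_state();print(s['clock'],s['eef_pos'],s['force'])
a=snap('scene','s12.png');b=snap('top','t12.png')
c=lambda i,u0,u1,v0,v1,w,h:cv2.resize(i[v0:v1,u0:u1,::-1],(w,h),interpolation=cv2.INTER_CUBIC)
t=cv2.convertScaleAbs(c(b,240,290,115,160,266,240),alpha=1.7)
r1=np.hstack([c(a,265,315,240,285,267,240),t,c(a,225,335,140,240,267,240)])
cv2.imwrite('pics/fin.png',np.vstack([r1,c(a,100,420,60,200,800,350)]))
```

```text
20.7 [ 416.38280641 -177.15717208  213.92989042] [ 0.64101549  0.40599268 -0.3968918 ]
```

View pics/fin.png

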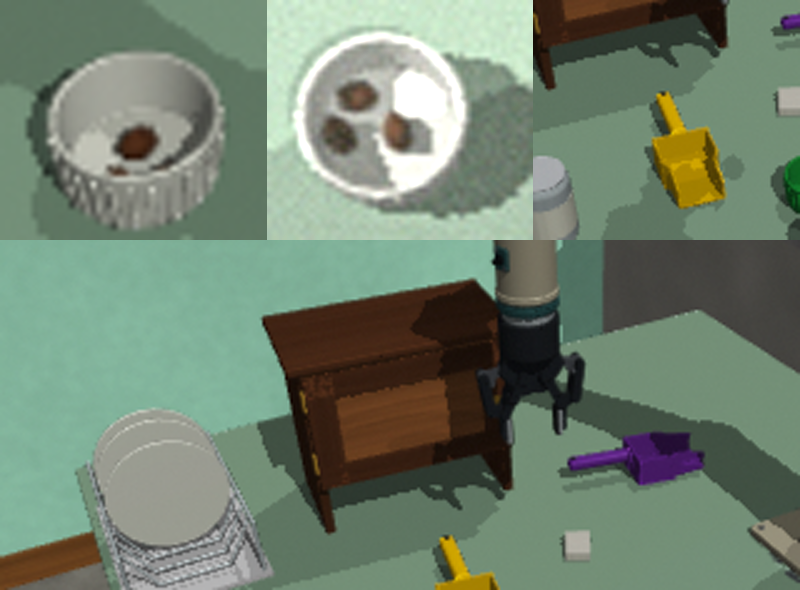

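The final picture shows three nutmegs in the ramekin, the empty scoop flat on the counter, the door shut and the arm clear.

```bash
python3 -c "
from h import *
print(np.abs(read_state()['qd']).max()); print(finish_job())"
```

```text
0.04304196431186302
the job is handed in; nothing more can be done
None
```

The job is done and handed in: all three nutmegs are in the white ramekin, at about 20.8 s on the robot's clock.

- **Drawing out:** I gripped the scoop by its snout, drew it level out of the bay and set it flat on the counter, clear of the cupboard.
- **Pouring:** I then took it by the handle and brought the lip over the ramekin's mouth, about 14 mm above the rim. Then I tipped it to 50 degrees, lowering the lip to about 4 mm above the rim.
- **Setting down:** The empty scoop was levelled and set back flat on the counter, and the arm moved away.

**Last checks:**
- The final top view shows three nutmegs in the ramekin. The scene view shows only two, because the near wall hides the third.
- The scoop is empty and flat, and the door looks shut.
- The ramekin did not visibly move. The matchbox and the purple and green look-alikes look as they were.
- I did not measure the other things again, such as the jar, funnel, mug, mill and tin, but the arm recorded no contact forces above about 5 N.
- When I handed in, the arm was almost still (0.04 rad/s) and touching nothing.
- No check failed. Where the predicted and seen lip positions disagreed, it was by about 2 mm, and I corrected for it before tipping.

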